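# Ready an empty pusher lane for restocking

### The arm

A 7-joint arm with a two-finger parallel gripper is mounted at the origin on the work surface. World frame = base frame: x ahead of the robot, y to its left, z up, the work surface at z = 0. Lengths are in m, angles in rad, forces in N, time in s.
With the tool pointing down it reaches from about 0.425 to 0.925 m from the base axis. Payload 6.8 kg.
Tool frame: the origin (TCP) lies midway between the tips of the shut fingers; the grasp point (between the pads) lies 19 mm behind it; z points along the fingers, x is the direction in which the jaws open and shut, and the axes are right-handed (so a half turn about z gives the same grasp; the last joint's range is limited). The gripper opens to 85 mm and grips with 20 to 120 N. Pads are 22 mm wide; open, the fingers measure 114 mm over their backs; the gripper's body (76 mm by 85 mm) begins 54 mm behind the grasp point. The pads swing forward as they close: fully open they stand 13 mm farther back than shut.
Start: joints at [-1.36, 0.477, 0.022, 1.555, -0.011, 1.109, -0.083], TCP at [0.212, 0.641, 0.231] pointing down, gripper open.
Joint ranges: [-2.96, 2.96], [-0.34, 2.1], [-1.41, 1.46], [0.24, 2.44], [-1.37, 4.51], [0.17, 1.92], [-2.96, 2.96]. Speed limits (rad/s): [2.39, 2.39, 3.14, 3.14, 3.14, 3.14, 3.14].

### API

Orientations are given as a unit quaternion [w, x, y, z].
In Python, from station import bot, imaging, nets gives the robot as it stands. The module is installed in compiled form; this text tells all that it offers.
- The arm moves only by the tool apply_moves, never from a script. Its argument "moves" is text: rows parted by semicolons, each of 7 numbers parted by spaces: the gripper command: -1 is fully open, 1 is shut, values between are in proportion, then the shift along the tool's x, y, z normalised to -1 to 1, where 1 is 120 mm, then the turn, a rotation vector about the tool's x, y, z normalised to -1 to 1, where 1 is 4 degrees. In form: hand dx dy dz rx ry rz; .... A call has 1 to 12 rows; each row shifts and turns the commanded pose from where the row before left it, along the tool's axes as they then stand; what a row does not reach is not made up. A row lasts 1/12 s, in which the tool goes at most 41.7 mm and 7.16 degrees, less where a joint would pass 70% of its speed; a pose out of reach is approached as far as the arm can. A call with a number of a shift or a turn outside -1 to 1 is refused whole. A call with a gripper value outside its range is refused whole. The fingers move at their own pace and stop on an object; "force" is the grip in N (left out, the last holds). Time passes only in rows, so rows that do not move let the fingers close. It gives the time, the measured TCP pose, the force and the opening at its end, in the units of the state.
- bot.get_obs(): the state, without advancing time (a new reading comes with each control period).
- imaging.read_camera(name): name is "scene" or "top"; returns a dict with "image" (384x512x3 uint8, red, green, blue), "fx", "fy", "cx", "cy" (pixels), "view" (4x4, takes a point from world to camera coordinates). Camera axes: x right, y down, z forward; pixel columns grow to the right and rows downward; lengths in m; the calibration is good to about 2 mm. A picture is of the moment at which its call begins. There is no depth.
- bot.hand_in(): hands the job in, once; it reports no verdict.
Trained networks look in a picture, given as the dict that the camera call returned (one of the last four; its "shot" number tells which), for a name from the list of things; names that differ only in an ending like _2 or _b are one class to them, and where a whole thing is asked for, a point or a joint stands for the part that bears it (a point fixed in the world has none). Each returns a list of dicts, best first, with "score" (0 to 1); they miss things now and then, are a little off and sometimes report something else, mostly with a low value. They report only what shows in the picture. A call takes as long as a camera call. They do not tell look-alikes from the thing itself.
- nets.spot_in(picture, name): "rect" ([left, top, right, bottom] in pixels, round what is visible of it).
- nets.outline_of(picture, name): "region" (384x512 bool, what is visible of it) and "rect" ([left, top, right, bottom] in pixels, round what is visible of it).
- nets.spot_point(picture, name): "location" ([column, row] in pixels: a listed point, or the origin of a listed thing).
The state is a dict: "t": time; "q": joint angles; "joint_vel": joint speeds; "joint_torque": joint torques, N m; "eef_pos": TCP position; "tool_rot": TCP orientation; "contact_force": force on the tool from outside, world axes, zero at the start; "torque": the same for the moment, N m; "gripper_width": opening from 0.0 (shut) to 1.0 (fully open).
Only numpy, scipy, OpenCV 4.12 (cv2) and the standard library are available. Lean on these libraries where they do the work, as an engineer would, in place of code of your own. Each camera call takes 0.05 s, during which the arm holds its last target.

### The job

Get the empty jar lane ready for restocking: take the wide label holder from the spares stand, hook it over the bare end of the rail on the empty lane's side, beyond the lane, and slide it along the rail until it hangs centred in front of that lane with its card facing outward like its neighbour's, then let go of it. Then draw that lane's spring pusher back until its paddle's front face is level with the fill line, and finish holding it there against its spring, so a colleague can drop the jars in. Leave the jars, the other labels and the rest of the counter as they are.

Things in the scene. Friction and masses are not known exactly. Their poses are not given: they have to be found in the camera images.
- label: wide label holder, loose, white plastic, 40 g, hanging on the spares stand: upside-down U hook 60 mm wide (y), 22 mm thick over both legs (x; pinch it there from above). Bridge 4 mm thick; 14 mm gap between legs; back leg (-x) 24 mm long, front leg (+x) is the 66 mm card plate. Origin: middle of the bridge's underside, which rests on the bar; z up, y along the bar. Hang it with +x to the rail's +x
- label_card (a point): middle of the wide label holder's card face, 11 mm to its +x and 45 mm below its origin
- small_label: a spare label holder of the same shape but only 36 mm wide, hanging on the spares stand beside the wide one (either side); leave it
- full_label: a label holder like the wide one (60 mm), hanging on the rail in front of the full lane; leave it
- stand: the spares stand, fixed: dark steel base plate 100 x 190 x 8 mm with a 10 mm round bar along its y, bar axis 100 mm above the surface (top 105 mm), on posts at its y = -85 and +85 mm. Origin: centre of the plate's underside, on the surface
- rail_mid (a point): middle of the label rail, on top of the bar, 110 mm above the surface. Level steel bar, 10 mm diameter, 360 mm long along this point's y, held from below at its ends, in front of the riser's far side. x points from the lanes to the customer side, z up. The riser (top 90 mm above the surface, it carries the lanes) ends 37 mm behind the bar's axis
- lane: the empty lane: fixed tray 220 mm long (x, +x to the rail), 82 mm wide (y), left or right on the riser beside the full lane (centres 92 mm apart). Origin: centre of its underside, 90 mm above the surface, 160 mm behind the rail's axis, 46 mm to one side of the rail's middle. Walls, front stop (x = 100 to 104 mm) 40 mm high. Bare end of the rail: 90 to 175 mm from its middle, on this lane's side
- lane_line (a point): middle of the fill line: a black line, 4 mm wide, across the empty lane's white floor with an upright black rib, 46 mm high, on each side wall, 45 mm behind the lane's centre; axes as the lane's
- pusher (a joint): travel of the empty lane's pusher, m: 0 at the front (rest), grows drawn back along the lane's -x, 0.140 with the face at the fill line, back stop at 0.158. A spring drives it forward, about 4 N at the front, 7 N at the line; let go, it returns. Black upright plastic paddle 70 mm wide, 6 mm thick, with a thumb tab on top and the spring drum behind its foot
- pusher_face (a point): foot of the middle of the paddle's front face, on the tray's floor; axes as the lane's
- pusher_tab (a point): top of the thumb tab, at its middle, 194 mm above the surface. The tab is 34 mm wide (lane's y), 10 mm thick (lane's x) and free for 40 mm down on both faces: pinch it from above across its thickness
- jar_a: straight glass jar with a flat aluminium lid, 68 mm diameter, 88 mm tall; origin at the centre of its underside. Front jar in the full lane; leave it
- jar_b: straight glass jar with a flat aluminium lid, 68 mm diameter, 88 mm tall; origin at the centre of its underside. Second jar in the full lane, against its pusher; leave it
- jar_c: straight glass jar with a flat aluminium lid, 68 mm diameter, 88 mm tall; origin at the centre of its underside. In the wooden crate; leave it
- jar_d: straight glass jar with a flat aluminium lid, 68 mm diameter, 88 mm tall; origin at the centre of its underside. In the wooden crate; leave it
- jar_e: straight glass jar with a flat aluminium lid, 68 mm diameter, 88 mm tall; origin at the centre of its underside. Standing on the riser's top beside the lanes, near the robot; leave it
- canister: clear square canister with a white lid, 98 mm square, 150 mm tall, on the counter; origin at the centre of its underside; leave it
- scoop: round steel scoop cup, 60 mm diameter, 50 mm tall, with a flat handle, on the counter; origin at the centre of its underside; leave it
Mind the look-alikes: they are no part of the job. Leave any turquoise look-alike of the jar_e alone. What is shaped like the full_label but yellow is not meant.

How it is judged:
On the way, in this order (a step that is already met when the one before it is completed fails the run):
1. the wide label holder is hooked over the rail at the bare end, its middle 55 to 140 mm from the empty lane's middle (x of label in the frame of rail_mid between -0.005 and 0.005 m and z of label in the frame of rail_mid between -0.004 and 0.006 m and angle between the z axis of label and the z axis of rail_mid, either way round below 0.3 rad and x of label_card in the frame of rail_mid above 0 m and (y of label in the frame of lane between 0.055 and 0.14 m or y of label in the frame of lane between -0.14 and -0.055 m)), for 0.2 s.
2. still hooked on the rail, it is slid along past the lane's edge (middle 15 to 50 mm from the lane's middle) (x of label in the frame of rail_mid between -0.005 and 0.005 m and z of label in the frame of rail_mid between -0.004 and 0.006 m and angle between the z axis of label and the z axis of rail_mid, either way round below 0.3 rad and x of label_card in the frame of rail_mid above 0 m and (y of label in the frame of lane between 0.015 and 0.05 m or y of label in the frame of lane between -0.05 and -0.015 m)), for 0.02 s.
3. it hangs on the rail, centred on the empty lane within 12 mm, and is let go (x of label in the frame of rail_mid between -0.005 and 0.005 m and z of label in the frame of rail_mid between -0.004 and 0.003 m and angle between the z axis of label and the z axis of rail_mid, either way round below 0.3 rad and x of label_card in the frame of rail_mid above 0 m and y of label in the frame of lane between -0.012 and 0.012 m and contact force between the fingers and label below 0.05 N), for 0.3 s.
4. the fingers hold the pusher's front face at the fill line within 8 mm (x of pusher_face in the frame of lane_line between -0.008 and 0.008 m and contact force between the fingers and pusher above 2 N), for 0.3 s.
At the end, for the whole second after the job is handed in: the fingers still hold the empty lane's pusher (over 2 N, nothing else bearing on it), its face within 8 mm of the fill line and at rest; the wide label holder hangs free and still on the rail, card to the customer side, within 12 mm of that lane's middle (all of step 3 and all of step 4 and velocity of joint pusher between -0.01 and 0.01 m/s and linear speed of label below 0.02 m/s and not (contact force between pusher and jar_a above 0.2 N or contact force between pusher and jar_b above 0.2 N or contact force between pusher and jar_c above 0.2 N or contact force between pusher and jar_d above 0.2 N or contact force between pusher and jar_e above 0.2 N or contact force between pusher and canister above 0.2 N or contact force between pusher and scoop above 0.2 N or contact force between pusher and full_label above 0.2 N or contact force between pusher and small_label above 0.2 N or contact force between pusher and label above 0.2 N)); the arm keeps its last pose, push and grip.
It fails at once if a jar, the canister, the scoop or another label is shifted by more than 15 mm (distance of any of jar_a, jar_b, jar_c, jar_d, jar_e, canister, scoop, full_label, small_label from where it was at the start of the episode above 0.015 m).
It also fails if it takes over 54 s, if anything falls off the work surface, if the arm or the gripper's body presses on something with over 40 N, if the wrist force passes 120 N, or if a joint passes its speed limit or range.

## Working session

There is one attempt and no reset: what is moved stays moved. The work goes in short steps, Python scripts to look and compute and a tool call to move; the robot and the scene stay as the last step left them, time stands still between calls to the robot, and variables do not carry over. Pictures are saved under pics/ and viewed, and the job is handed in when it is done.

Besides the shell and the picture viewer there is one more tool, called as name(argument=value, ...), one argument or row to a line, values as JSON. apply_moves: Moves the arm, as the interface text tells. Scaled input: -1 to 1 covers 120 mm each way for a shift and 4 degrees each way for a turn. Its arguments: {"type":"object","properties":{"moves":{"type":"string"},"force":{"type":"number"}},"required":["moves"]}

```bash
mkdir -p pics; cat > h.py <<'E'
import numpy as np,cv2
from station import bot,imaging,nets
def proj(p,P):
    c=p["view"]@np.append(P,1.); return np.array([p["fx"]*c[0]/c[2]+p["cx"],p["fy"]*c[1]/c[2]+p["cy"]])
def ray(p,uv):
    V=p["view"];R=V[:3,:3];o=-R.T@V[:3,3]
    d=R.T@np.array([(uv[0]-p["cx"])/p["fx"],(uv[1]-p["cy"])/p["fy"],1.]);return o,d/np.linalg.norm(d)
def atz(p,uv,z):
    o,d=ray(p,uv);return o+d*(z-o[2])/d[2]
def tri(a,u,b,v):
    o1,d1=ray(a,u);o2,d2=ray(b,v)
    s=np.linalg.lstsq(np.stack([d1,-d2],1),o2-o1,rcond=None)[0]
    A=o1+s[0]*d1;B=o2+s[1]*d2;return (A+B)/2,np.linalg.norm(A-B)
def save(p,n): cv2.imwrite("pics/"+n+".png",p["image"][:,:,::-1])
E
python3 - <<'E'
from h import *
np.set_printoptions(precision=4,suppress=True)
o=bot.get_obs();print(o["t"],o["eef_pos"],o["tool_rot"],o["gripper_width"])
a=imaging.read_camera("scene");b=imaging.read_camera("top")
save(a,"s0");save(b,"t0")
for n,p in(("S",a),("T",b)):
    print(n,-p["view"][:3,:3].T@p["view"][:3,3],p["fx"])
    for k in["label","label_card","small_label","full_label","stand","rail_mid","lane","lane_line","pusher_face","pusher_tab","jar_e","jar_a"]:
        r=nets.spot_point(p,k);print(k,[(np.round(x["location"],1).tolist(),round(x["score"],2)) for x in r[:4]])
E
```

```text
0.0 [0.2114 0.6404 0.2303] [ 0.0006  0.8104  0.5859 -0.0007] 0.9980798553464295
S [1.1526 0.4439 1.1135] 429.89976575393024
label [([405.1, 269.4], 0.75), ([149.0, 200.3], 0.57)]
label_card [([397.7, 276.5], 0.67)]
small_label [([405.5, 266.6], 0.72)]
full_label [([213.6, 283.5], 0.75), ([271.0, 206.3], 0.66), ([232.9, 227.5], 0.56)]
stand [([382.6, 276.5], 0.85)]
rail_mid [([242.5, 228.8], 0.63)]
lane [([288.3, 205.1], 0.67)]
lane_line [([292.0, 193.4], 0.96)]
pusher_face [([267.5, 224.8], 0.7)]
pusher_tab [([271.5, 203.6], 0.84)]
jar_e [([182.4, 177.1], 0.9), ([244.8, 200.6], 0.79), ([364.6, 204.4], 0.79), ([323.0, 201.9], 0.62)]
jar_a [([182.4, 177.1], 0.9), ([244.8, 200.6], 0.79), ([364.6, 204.4], 0.79), ([323.0, 201.9], 0.62)]
T [ 0.4415 -0.0222  1.3269] 361.8665454927865
label [([127.1, 218.0], 0.5)]
label_card [([125.1, 218.2], 0.23)]
small_label [([149.2, 218.6], 0.39), ([237.1, 231.6], 0.18)]
full_label [([247.6, 135.1], 0.86), ([260.6, 169.3], 0.54)]
stand [([148.2, 221.1], 0.61)]
rail_mid [([245.4, 165.8], 0.72), ([341.2, 197.9], 0.2)]
lane [([233.1, 215.8], 0.73)]
lane_line [([238.3, 231.8], 0.62)]
pusher_face [([236.8, 189.7], 0.47)]
pusher_tab [([235.3, 190.9], 0.57)]
jar_e [([365.8, 212.2], 0.93), ([209.5, 234.3], 0.9), ([262.2, 193.7], 0.87), ([199.2, 276.4], 0.82)]
jar_a [([365.8, 212.2], 0.93), ([209.5, 234.3], 0.9), ([262.2, 193.7], 0.87), ([199.2, 276.4], 0.82)]
```

```bash
python3 - <<'E'
import cv2
for n in("s0","t0"):
    i=cv2.imread(f"pics/{n}.png");cv2.imwrite(f"pics/{n}b.png",cv2.resize(i,(800,600),interpolation=cv2.INTER_CUBIC))
E
```

```text
(no output)
```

View pics/s0b.png

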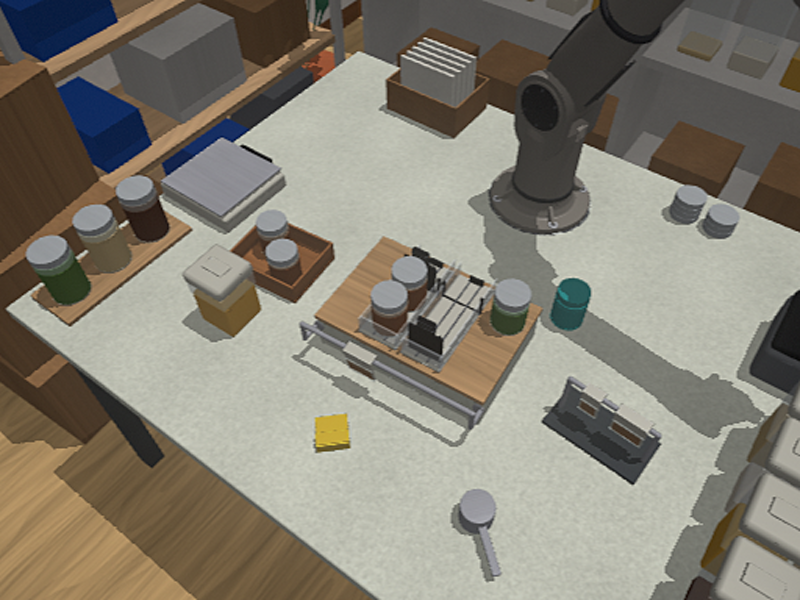

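View pics/t0b.png

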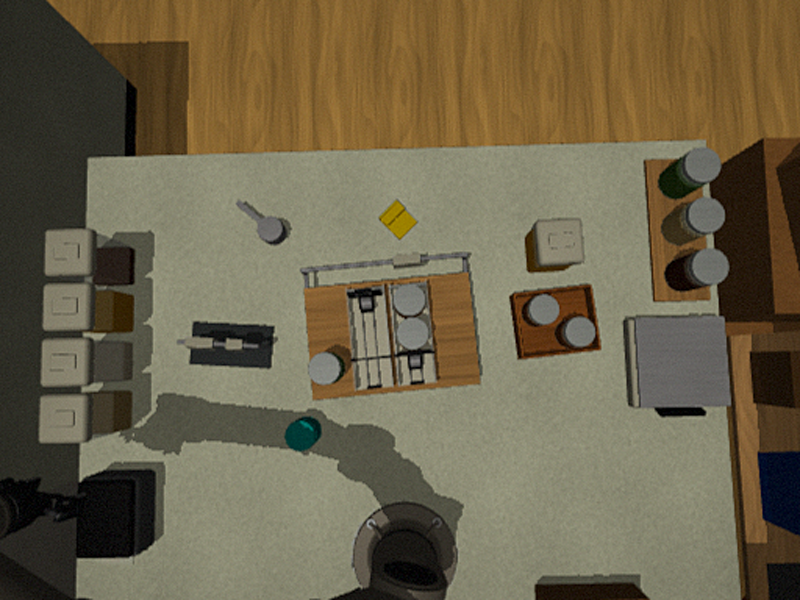

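```bash
python3 - <<'E'
import cv2,numpy as np
a=cv2.imread("pics/s0.png");b=cv2.imread("pics/t0.png")
A=cv2.resize(a[230:315,340:430],None,fx=6,fy=6,interpolation=cv2.INTER_CUBIC)
B=cv2.resize(b[195:245,105:185],None,fx=9,fy=9,interpolation=cv2.INTER_CUBIC)
cv2.imwrite("pics/c1.png",A);cv2.imwrite("pics/c2.png",B)
cv2.imwrite("pics/c3.png",cv2.resize(a[140:280,185:350],None,fx=4.2,fy=4.2,interpolation=cv2.INTER_CUBIC))
cv2.imwrite("pics/c4.png",cv2.resize(b[150:260,185:315],None,fx=5.4,fy=5.4,interpolation=cv2.INTER_CUBIC))
E
```

```text
(no output)
```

View pics/c1.png

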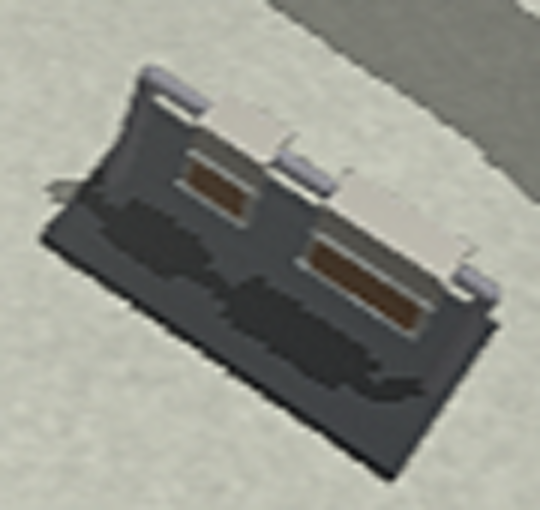

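View pics/c2.png

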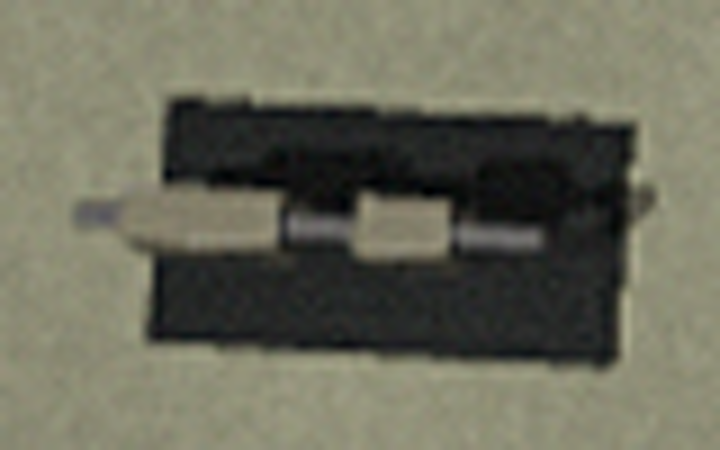

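View pics/c3.png

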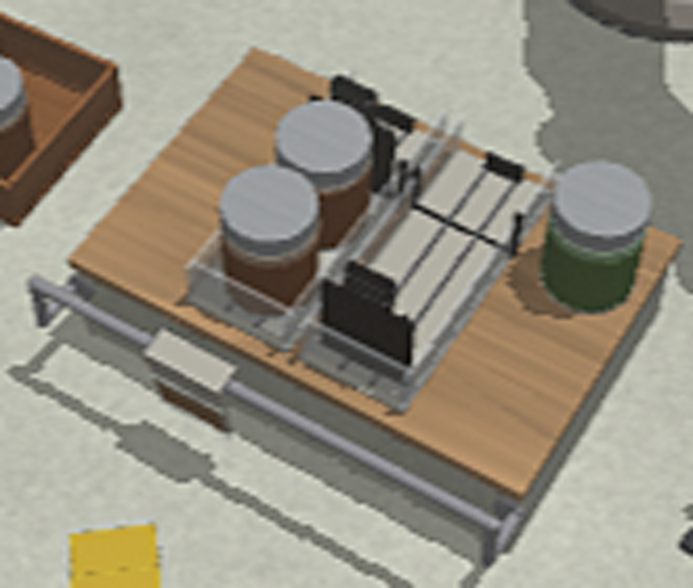

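View pics/c4.png

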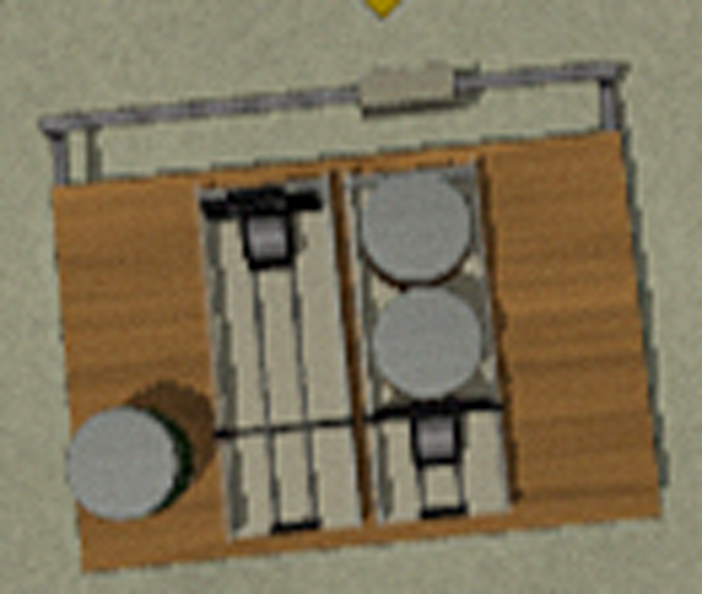

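```bash
cat > fit.py <<'E'
from h import *
from scipy.optimize import least_squares
np.set_printoptions(precision=4,suppress=True)
a=imaging.read_camera("scene");b=imaging.read_camera("top")
sc=lambda x,y:np.array([185+x/4.2-.4,140+y/4.2-.4]); tc=lambda x,y:np.array([185+x/5.4-.4,150+y/5.4-.4])
def T(q,P): # rail frame point -> world
    c,s=np.cos(q[2]),np.sin(q[2]);return np.array([q[0]+c*P[0]-s*P[1],q[1]+s*P[0]+c*P[1],P[2]])
obs=[(b,tc(42,123),(0,.18,.105)),(b,tc(625,69),(0,-.18,.105)),
 (a,sc(33,287),(0,-.18,.105)),(a,sc(515,527),(0,.18,.105)),
 (b,tc(265,430),(-.205,.046,.092)),  # line mid (weak)
 (b,tc(54,186),(-.037,None,.09)),(b,tc(621,132),(-.037,None,.09)),
 (b,tc(430,440),None)]
def res(q):
    r=[]
    for p,u,P in obs[:4]: r+=list(proj(p,T(q,P))-u)
    return r
s=least_squares(res,[.8,0,0.]);print(s.x,np.array(s.fun).reshape(-1,2))
q=s.x
for nm,p,P in (("line",b,(-.205,.046,.092)),("line",a,(-.205,.046,.092)),("tab",a,(-.068,.046,.194)),("tab",b,(-.068,.046,.194)),("face",a,(-.065,.046,.092)),("full",b,(0,-.046,.114)),("full",a,(0,-.046,.114))): print(nm,proj(p,T(q,P)))
# stand/labels
s1=lambda x,y:np.array([340+x/6-.4,230+y/6-.4]); t1=lambda x,y:np.array([105+x/9-.4,195+y/9-.4])
ob=[(b,t1(172,102),(.05,.095,.008)),(b,t1(633,122),(.05,-.095,.008)),(b,t1(150,340),(-.05,.095,.008)),(b,t1(615,362),(-.05,-.095,.008)),
 (a,s1(43,238),(.05,-.095,.008)),(a,s1(392,478),(.05,.095,.008)),(a,s1(497,322),(-.05,.095,.008)),
 (a,s1(148,72),(0,-.09,.105)),(a,s1(492,292),(0,.09,.105))]
def r2(q): 
    r=[]
    for p,u,P in ob: r+=list(proj(p,T(q,P))-u)
    return r
s=least_squares(r2,[.55,.4,0.]);print("stand",s.x,np.array(s.fun).reshape(-1,2))
# wide label top outline at z=.109: top cam corners
L=[atz(b,t1(*u),.109) for u in ((120,218),(283,190),(283,247),(283,220))];print(L)
c,sn=np.cos(s.x[2]),np.sin(s.x[2])
for P in L+[atz(a,s1(*u),.109) for u in ((340,195),(470,265),(347,170),(475,243),(205,125),(290,140))]:
    d=P[:2]-s.x[:2];print("in stand",c*d[0]+sn*d[1],-sn*d[0]+c*d[1])
E
python3 fit.py
```

```text
[0.6527 0.031  0.0854] [[-0.5711  1.5946]
 [-3.8662 -0.1318]
 [ 0.6858 -0.1437]
 [-4.0195 -0.8997]]
line [237.3097 229.476 ]
line [294.7076 194.2869]
tab [272.7875 205.4703]
tab [230.604  186.1154]
face [271.4844 227.5516]
full [257.4626 166.1525]
full [231.4832 225.7342]
stand [ 0.4863  0.3927 -0.0731] [[-0.9547 -0.5016]
 [-0.694  -0.2833]
 [-0.762   0.4049]
 [-0.5906  0.49  ]
 [-1.28   -0.5063]
 [ 0.0588 -0.0438]
 [-0.1099  0.0105]
 [-1.7194 -1.1932]
 [ 1.0424  0.419 ]]
[array([0.4904, 0.461 , 0.109 ]), array([0.4994, 0.3996, 0.109 ]), array([0.478 , 0.3995, 0.109 ]), array([0.4881, 0.3996, 0.109 ])]
in stand -0.000907373711844621 0.06840785708419134
in stand 0.012488722916991912 0.007831200821869274
in stand -0.00880380341151887 0.006143332666362642
in stand 0.0012734605879979807 0.006942161923961897
in stand 0.0031918411169139863 0.014423420543883285
in stand -0.0023836757360101734 0.07418841616374869
in stand -0.009937073519895184 0.01059941087738058
in stand -0.013420000389708055 0.07085145725450318
in stand 0.010421961686777718 -0.04937865939188827
in stand -0.007206108596953741 -0.01636642525129651
```

```bash
cat > fit2.py <<'E'
from h import *
from scipy.optimize import least_squares
np.set_printoptions(precision=4,suppress=True)
a=imaging.read_camera("scene");b=imaging.read_camera("top")
sc=lambda x,y:np.array([185+x/4.2-.4,140+y/4.2-.4]); tc=lambda x,y:np.array([185+x/5.4-.4,150+y/5.4-.4])
def T(q,P):
    c,s=np.cos(q[2]),np.sin(q[2]);return np.array([q[0]+c*P[0]-s*P[1],q[1]+s*P[0]+c*P[1],P[2]])
def obs(h): return [(b,tc(42,123),(0,h,.105)),(b,tc(625,69),(0,-h,.105)),
 (a,sc(33,287),(0,-h,.105)),(a,sc(515,527),(0,h,.105)),
 (b,tc(216,435),(-.205,.046+.041,.1)),(b,tc(355,423),(-.205,.046-.041,.1)),
 (b,tc(360,92),(0,-.016,.114)),(b,tc(455,85),(0,-.076,.114)),
 (a,sc(157,330),(-.011,-.076,.114)),(a,sc(238,365),(-.011,-.016,.114)),(a,sc(147,352),(.011,-.076,.114)),(a,sc(223,389),(.011,-.016,.114)),
 (a,sc(367,265),(-.068,.046,.194)),
 (b,tc(203,207),(-.068,.046+.035,.15)),(b,tc(322,200),(-.068,.046-.035,.15))]
def res(q): return np.concatenate([proj(p,T(q,P))-u for p,u,P in obs(q[3])])
s=least_squares(res,[.65,0,0.08,.18],loss="soft_l1");print(s.x);print(res(s.x).reshape(-1,2))
import sys
q=s.x
for p,n,k in((a,"oa",(185,140,165,140,4.2)),(b,"ob",(185,150,130,110,5.4))):
    x,y,w,h,f=k;im=cv2.resize(p["image"][y:y+h,x:x+w,::-1],None,fx=f,fy=f,interpolation=cv2.INTER_CUBIC)
    def L(A,B,col):
        A,B=[tuple(int(v) for v in (proj(p,T(q,P))-[x,y]+.5)*f) for P in(A,B)];cv2.line(im,A,B,col,1)
    L((0,-.18,.105),(0,.18,.105),(0,0,255))
    for yy in(.005,.087): L((-.27,yy,.09),(-.05,yy,.09),(0,255,0))
    L((-.205,.005,.092),(-.205,.087,.092),(255,0,255))
    L((-.205,.005,.092),(-.205,.005,.138),(255,0,255));L((-.205,.087,.092),(-.205,.087,.138),(255,0,255))
    L((-.063,.029,.194),(-.063,.063,.194),(0,255,255));L((-.073,.029,.194),(-.073,.063,.194),(0,255,255))
    L((-.065,.011,.092),(-.065,.081,.092),(0,255,255))
    L((0,-.016,.114),(0,-.076,.114),(255,0,0))
    L((-.037,-.19,.09),(-.037,.19,.09),(255,255,0))
    cv2.imwrite("pics/%s.png"%n,im)
E
python3 fit2.py
```

```text
[0.6532 0.0263 0.0741 0.1852]
[[-0.7494  0.9789]
 [-0.8957  0.1175]
 [-1.6624 -2.0297]
 [-4.2643 -0.199 ]
 [ 1.1893  0.2594]
 [-0.4099  0.0679]
 [-1.1899  0.3686]
 [-1.184  -0.108 ]
 [ 1.5552 -0.6248]
 [ 0.0002  0.2738]
 [-0.5118 -0.3825]
 [-0.7794  0.2187]
 [-0.6151  2.3142]
 [ 0.119   0.5407]
 [-0.6693 -0.2988]]
```

View pics/oa.png

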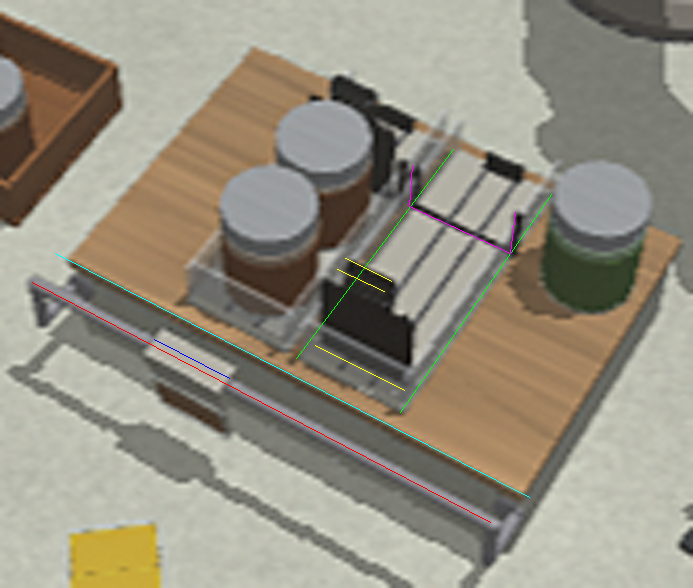

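View pics/ob.png

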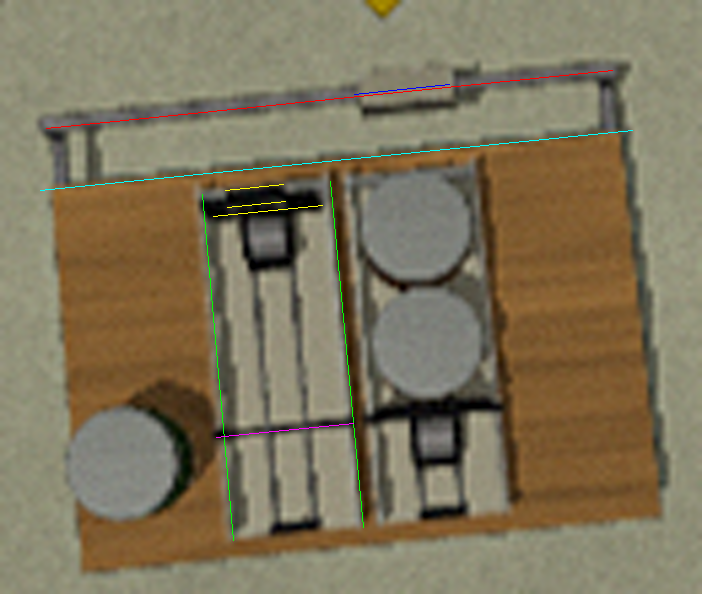

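apply_moves(
  moves="-1 0 0 0 0 0 1;-1 0 0 0 0 0 1;-1 0 0 0 0 0 1;-1 0 0 0 0 0 1;-1 0 0 0 0 0 1;-1 0 0 0 0 0 1;-1 0 0 0 0 0 1;-1 0 0 0 0 0 1;-1 0 0 0 0 0 1;-1 0 0 0 0 0 1;-1 0 0 0 0 0 1;-1 0 0 0 0 0 1",
  force=30,
)

```text
t: 2.5
eef_pos: [0.2115, 0.641, 0.2313]
tool_rot: [-0.0, 0.979, 0.204, -0.0]
contact_force: [0.1, -0.2, -0.2]
gripper_width: 0.997
```

apply_moves(
  moves="-1 0 0 0 0 0 1;-1 0 0 0 0 0 1;-1 0 0 0 0 0 1;-1 0 0 0 0 0 1;-1 0 0 0 0 0 1;-1 0 0 0 0 0 1;-1 0 0 0 0 0 1;-1 0 0 0 0 0 0",
)

```text
t: 3.17
eef_pos: [0.2114, 0.6411, 0.2313]
tool_rot: [0.0, 0.999, -0.038, 0.0]
contact_force: [0.7, -0.1, 0.1]
gripper_width: 0.996
```

```bash
cat > go.py <<'E'
import sys
from h import *
from scipy.spatial.transform import Rotation as Ro
np.set_printoptions(precision=4,suppress=True)
o=bot.get_obs();w=o["tool_rot"];R=Ro.from_quat([w[1],w[2],w[3],w[0]])
M=R.as_matrix()
print("t",round(o["t"],2),"p",o["eef_pos"],"yaw x",np.degrees(np.arctan2(M[1,0],M[0,0])),"z",M[:,2],"F",o["contact_force"],"w",o["gripper_width"],"q",o["q"])
if len(sys.argv)>3:
    d=np.array([float(x) for x in sys.argv[1:4]])-o["eef_pos"];print("tool delta units",M.T@d/.12, "mm",d*1000)
E
python3 go.py .489 .4315 .2
```

```text
t 3.17 p [0.2114 0.6411 0.2313] yaw x -4.393457694063486 z [ 0.0001 -0.     -1.    ] F [ 0.7245 -0.1253  0.1258] w 0.9958254135461676 q [-1.5635  0.4896  0.3142  1.5712 -0.1632  1.1067 -1.2874]
tool delta units [2.4403 1.5641 0.2609] mm [ 277.5986 -209.5684  -31.2828]
```

apply_moves(
  moves="-1 .2 .13 0 0 0 0;-1 .2 .13 0 0 0 0;-1 .2 .13 0 0 0 0;-1 .2 .13 0 0 0 0;-1 .2 .13 0 0 0 0;-1 .2 .13 0 0 0 0;-1 .2 .13 0 0 0 0;-1 .2 .13 0 0 0 0;-1 .2 .13 0 0 0 0;-1 .2 .13 0 0 0 0;-1 .2 .13 0 0 0 0;-1 .2 .13 0 0 0 0",
)

```text
t: 4.17
eef_pos: [0.4858, 0.432, 0.2314]
tool_rot: [-0.0, 0.999, -0.036, 0.0]
contact_force: [-0.2, 0.4, -0.1]
gripper_width: 1.0
```

apply_moves(
  moves="-1 .04 0 .1 0 0 0;-1 0 0 .16 0 0 0;-1 0 0 0 0 0 0",
)

```text
t: 4.42
eef_pos: [0.4885, 0.4309, 0.1967]
tool_rot: [0.002, 0.999, -0.037, -0.002]
contact_force: [-1.1, 0.2, -1.5]
gripper_width: 1.001
```

```bash
python3 go.py .489 .4315 .080; python3 - <<'E'
from h import *
a=imaging.read_camera("scene");b=imaging.read_camera("top")
A=cv2.resize(a["image"][200:330,330:450,::-1],None,fx=4,fy=4,interpolation=cv2.INTER_CUBIC)
B=cv2.resize(b["image"][180:260,90:190,::-1],None,fx=5,fy=5,interpolation=cv2.INTER_CUBIC)
cv2.imwrite("pics/g1.png",A);cv2.imwrite("pics/g2.png",B)
E
```

```text
t 4.42 p [0.4885 0.4309 0.1967] yaw x -4.229272965037186 z [-0.0038 -0.0038 -1.    ] F [-1.0984  0.1847 -1.494 ] w 1.0008846578213972 q [-1.0879  0.4925  0.3767  1.6656 -0.2043  1.0279 -0.7187]
tool delta units [ 0.0073 -0.0092  0.9723] mm [   0.5166    0.5937 -116.681 ]
```

View pics/g1.png

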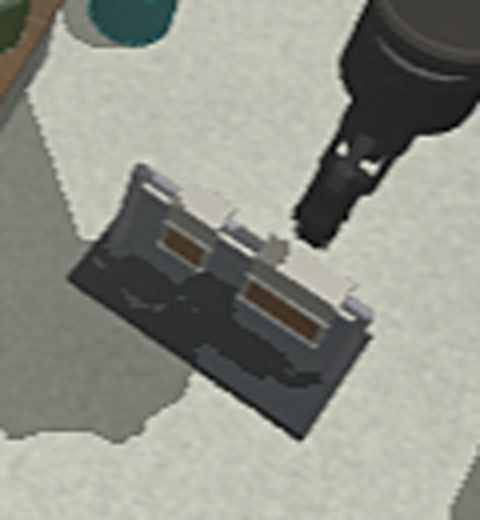

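View pics/g2.png

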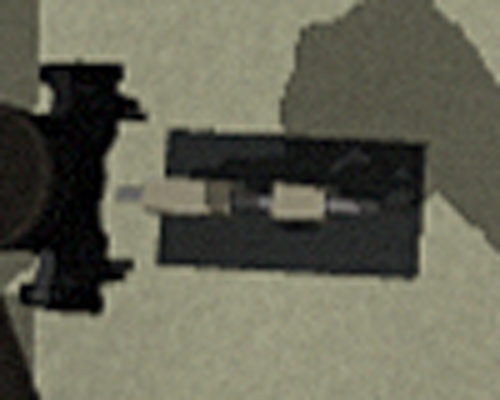

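apply_moves(
  moves="-1 0 0 .2 0 0 0;-1 0 0 .2 0 0 0;-1 0 0 .2 0 0 0;-1 0 0 .2 0 0 0;-1 0 0 .15 0 0 0;-1 0 0 .04 0 0 0;-1 0 0 0 0 0 0",
)

```text
t: 5.1
eef_pos: [0.4888, 0.4329, 0.0808]
tool_rot: [0.001, 0.999, -0.036, -0.001]
contact_force: [0.3, 2.1, 0.9]
gripper_width: 0.999
```

apply_moves(
  moves="1 0 0 0 0 0 0;1 0 0 0 0 0 0;1 0 0 0 0 0 0;1 0 0 0 0 0 0;1 0 0 0 0 0 0;1 0 0 0 0 0 0;1 0 0 0 0 0 0;1 0 0 0 0 0 0",
  force=30,
)

```text
t: 5.77
eef_pos: [0.4891, 0.4331, 0.0821]
tool_rot: [-0.0, 0.999, -0.037, -0.0]
contact_force: [-3.3, -0.9, 4.8]
gripper_width: 0.255
```

```bash
python3 go.py
```

```text
t 5.77 p [0.4891 0.4331 0.0821] yaw x -4.244054901563323 z [-0.0007  0.0009 -1.    ] F [-3.3182 -0.8878  4.7636] w 0.2554334320985677 q [-1.0524  0.6244  0.3283  1.7434 -0.2631  0.8171 -0.6746]
```

apply_moves(
  moves="1 0 0 -.06 0 0 0;1 0 0 -.12 0 0 0;1 0 0 -.2 0 0 0;1 0 0 -.2 0 0 0;1 0 0 -.2 0 0 0;1 0 0 -.2 0 0 0;1 0 0 -.1 0 0 0;1 0 0 0 0 0 0;1 0 0 0 0 0 0",
)

```text
t: 6.52
eef_pos: [0.4896, 0.4325, 0.2109]
tool_rot: [-0.0, 0.999, -0.037, 0.0]
contact_force: [-0.5, -0.1, -1.5]
gripper_width: 0.252
```

```bash
cat > prof.py <<'E'
from h import *
np.set_printoptions(precision=1,suppress=True,linewidth=150)
a=imaging.read_camera("scene");b=imaging.read_camera("top");save(a,"s2");save(b,"t2")
q=np.array([.6532,.0263,.0741])
def T(q,P):
    c,s=np.cos(q[2]),np.sin(q[2]);return np.array([q[0]+c*P[0]-s*P[1],q[1]+s*P[0]+c*P[1],P[2]])
dx=np.arange(-20,21,1.)
for nm,p in(("top",b),("scene",a)):
  for y0,y1 in((-.15,-.09),(0,.05),(.05,.10),(.10,.15)):
    g=[]
    for d in dx:
        P=np.array([proj(p,T(q,(d/1000,y,.105))) for y in np.linspace(y0,y1,40)]).astype(np.float32)
        g.append(cv2.remap(cv2.cvtColor(p["image"],cv2.COLOR_RGB2GRAY),P[:,:1],P[:,1:],cv2.INTER_LINEAR).mean())
    print(nm,y0,y1);print(np.array(g).round().astype(int))
E
python3 go.py; python3 prof.py
```

```text
t 6.52 p [0.4896 0.4325 0.2109] yaw x -4.267709888174695 z [ 0.0004  0.0006 -1.    ] F [-0.4863 -0.0526 -1.4941] w 0.25215252776301317 q [-1.0933  0.4788  0.3833  1.6524 -0.2003  1.0486 -0.7233]
top -0.15 -0.09
[148 148 147 147 146 146 145 144 143 142 142 141 139 133 125 116 107 100  97  97  99 102 102 101 102 104 108 114 123 132 140 144 145 145 146 146 146
 146 145 144 144]
top 0 0.05
[146 146 145 145 145 145 145 145 146 148 149 148 145 141 133 124 114 105 101 100 101 103 104 104 104 105 108 114 122 131 140 146 148 148 147 146 145
 146 146 146 146]
top 0.05 0.1
[145 145 145 145 146 146 147 147 148 149 150 151 149 144 136 127 117 108 100  98  99 101 103 103 101 101 104 111 120 131 140 146 149 149 148 147 146
 146 145 145 145]
top 0.1 0.15
[145 145 146 146 146 146 147 147 148 148 149 149 148 144 136 127 118 109 104 102 102 104 105 106 106 106 109 114 122 132 141 148 150 150 149 148 148
 148 147 147 147]
scene -0.15 -0.09
[ 99  99  99  97  96  95  95  94  94  93  92  93  95 102 115 129 142 150 152 149 142 132 119 108  99  97 100 105 110 114 116 118 122 126 130 132 134
 134 135 134 133]
scene 0 0.05
[ 99 100 101 100 100 100 100  99  99  98  97  96  96  99 108 122 137 148 152 151 145 135 123 109  97  89  88  91  95  97  99 102 107 114 120 124 127
 127 127 127 127]
scene 0.05 0.1
[ 99 100 100 100 100 100 100 100 100 100  98  97  96  99 107 121 136 147 152 152 146 136 124 110  98  90  89  92  96  99 101 103 108 113 119 123 125
 126 126 126 126]
scene 0.1 0.15
[ 99 100 100 100  99  99  99  99  99  99  98  97  96  98 106 119 134 147 153 153 147 138 126 112  99  90  89  92  96  98 100 103 108 114 120 125 128
 128 128 127 127]
```

View pics/s2.png

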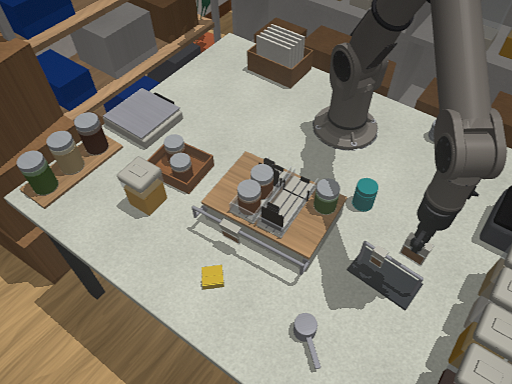

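View pics/t2.png

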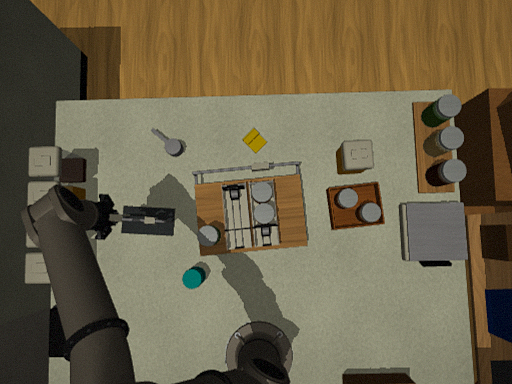

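apply_moves(
  moves="1 0 0 0 0 0 -.8;1 0 0 0 0 0 -.8;1 0 0 0 0 0 -.53;1 0 0 0 0 0 0",
)

```text
t: 6.95
eef_pos: [0.4889, 0.4319, 0.2089]
tool_rot: [0.001, 0.999, 0.038, -0.001]
contact_force: [-0.6, -0.3, -0.3]
gripper_width: 0.254
```

```bash
python3 go.py .6444 .1579 .2
```

```text
t 6.95 p [0.4889 0.4319 0.2089] yaw x 4.329648293752542 z [-0.0021 -0.0023 -1.    ] F [-0.6334 -0.3443 -0.2653] w 0.25356193497496976 q [-1.0685  0.4771  0.3476  1.6519 -0.1813  1.0477 -0.5897]
tool delta units [1.12   2.3744 0.077 ] mm [ 155.5108 -273.9909   -8.9279]
```

apply_moves(
  moves="1 .05 .1 0 0 0 0;1 .1 .2 0 0 0 0;1 .1 .22 0 0 0 0;1 .1 .22 0 0 0 0;1 .1 .22 0 0 0 0;1 .1 .22 0 0 0 0;1 .1 .22 0 0 0 0;1 .1 .22 0 0 0 0;1 .1 .22 0 0 0 0;1 .1 .22 0 0 0 0;1 .1 .2 0 0 0 0;1 .07 .11 0 0 0 0",
)

```text
t: 7.95
eef_pos: [0.6459, 0.1533, 0.2105]
tool_rot: [0.001, 0.999, 0.034, -0.0]
contact_force: [0.4, 0.1, -0.5]
gripper_width: 0.252
```

apply_moves(
  moves="1 0 0 .1 0 0 0;1 0 0 0 0 0 0;1 0 0 0 0 0 0;1 0 0 0 0 0 0",
)

```text
t: 8.28
eef_pos: [0.6437, 0.1611, 0.1983]
tool_rot: [-0.0, 0.999, 0.038, -0.001]
contact_force: [-0.0, 0.3, 0.6]
gripper_width: 0.251
```

```bash
python3 go.py .6444 .1579 .12; cat > look.py <<'E'
from h import *
import sys
a=imaging.read_camera("scene");b=imaging.read_camera("top");n=sys.argv[1]
save(a,n+"s");save(b,n+"t")
cv2.imwrite("pics/%sa.png"%n,cv2.resize(a["image"][150:290,240:370,::-1],None,fx=4.2,fy=4.2,interpolation=cv2.INTER_CUBIC))
cv2.imwrite("pics/%sb.png"%n,cv2.resize(b["image"][140:230,140:270,::-1],None,fx=6,fy=6,interpolation=cv2.INTER_CUBIC))
E
python3 look.py l1
```

```text
t 8.28 p [0.6437 0.1611 0.1983] yaw x 4.40373358349835 z [-0.0016  0.0007 -1.    ] F [-0.0399  0.3187  0.6414] w 0.25064772663193674 q [-0.6189  0.5118  0.3986  1.6371 -0.2236  1.0392 -0.0752]
tool delta units [0.0045 0.0274 0.6523] mm [  0.6705  -3.1807 -78.2793]
```

View pics/l1a.png

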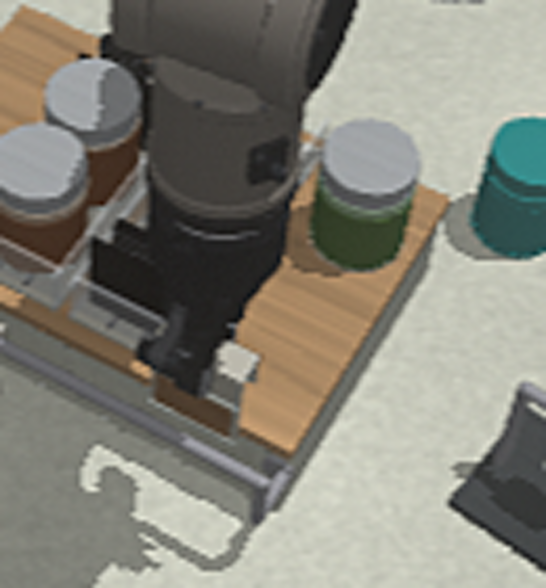

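View pics/l1b.png

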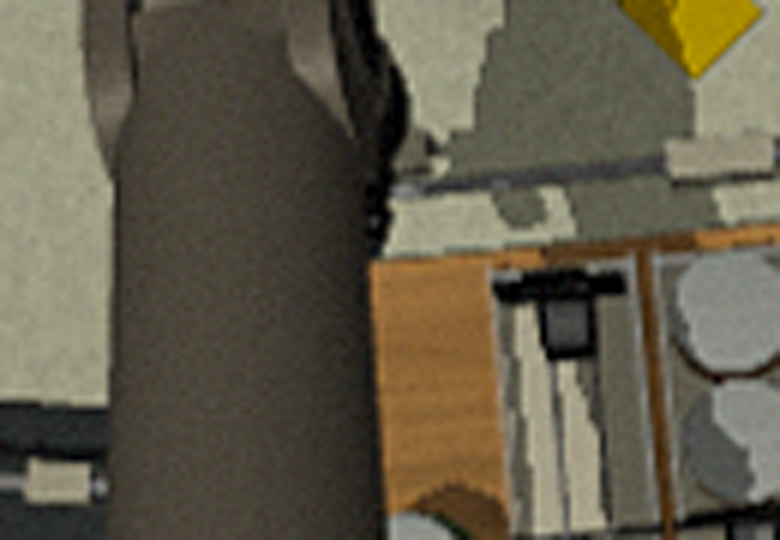

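```bash
python3 - <<'E'
from h import *
a=imaging.read_camera("scene")
o=bot.get_obs();t=o["eef_pos"];y=np.radians(4.4);c,s=np.cos(y),np.sin(y)
print(t)
for P in((.011,.03,-.062),(.011,.03,-.066),(.011,.03,.004),(-.011,.03,.004),(.011,-.03,-.066)):
    W=np.array([t[0]+c*P[0]-s*P[1],t[1]+s*P[0]+c*P[1],t[2]+.023+P[2]])
    u=proj(a,W);print(P,(u-[240,150]+.5)*4.2)
E
```

```text
[0.6444081  0.16040866 0.19912177]
(0.011, 0.03, -0.062) [233.77383486 439.40107504]
(0.011, 0.03, -0.066) [233.35935853 442.74001309]
(0.011, 0.03, 0.004) [240.97682452 381.37523714]
(-0.011, 0.03, 0.004) [259.00454466 353.85660103]
(0.011, -0.03, -0.066) [147.84295194 398.4614991 ]
```

apply_moves(
  moves="1 0 0.01 .15 0 0 0;1 0 0 .15 0 0 0;1 0 0 0 0 0 0;1 0 0 0 0 0 0",
)

```text
t: 8.77
eef_pos: [0.6441, 0.1582, 0.1625]
tool_rot: [0.0, 0.999, 0.038, -0.001]
contact_force: [-0.2, -0.1, -0.5]
gripper_width: 0.252
```

```bash
python3 go.py .6444 .1579 .12; python3 look.py l2;python3 - <<'E'
from h import *
a=imaging.read_camera("scene")
o=bot.get_obs();t=o["eef_pos"];y=np.radians(4.4);c,s=np.cos(y),np.sin(y)
print(t)
for P in((.011,.03,-.062),(.011,.03,-.066),(.011,.03,.004),(-.011,.03,.004),(.011,-.03,-.066)):
    W=np.array([t[0]+c*P[0]-s*P[1],t[1]+s*P[0]+c*P[1],t[2]+.023+P[2]])
    u=proj(a,W);print(P,(u-[280,210]+.5)*9)
i=a["image"][210:275,280:335,::-1];cv2.imwrite("pics/l2c.png",cv2.resize(i,None,fx=9,fy=9,interpolation=cv2.INTER_CUBIC))
E
```

```text
t 8.77 p [0.6441 0.1582 0.1625] yaw x 4.299099177793183 z [-0.0017 -0.0004 -1.    ] F [-0.1807 -0.0768 -0.5336] w 0.2523796181381335 q [-0.6065  0.5483  0.3868  1.668  -0.2401  0.9742 -0.0598]
tool delta units [0.0031 0.0026 0.3538] mm [  0.3177  -0.3055 -42.4615]
[0.64559142 0.15805382 0.16427778]
(0.011, 0.03, -0.062) [124.30923961 461.26499423]
(0.011, 0.03, -0.066) [123.48994946 468.07438477]
(0.011, 0.03, 0.004) [138.52853562 343.08373661]
(-0.011, 0.03, 0.004) [176.35191723 284.93919808]
(0.011, -0.03, -0.066) [-55.0130888  374.49173263]
```

View pics/l2c.png

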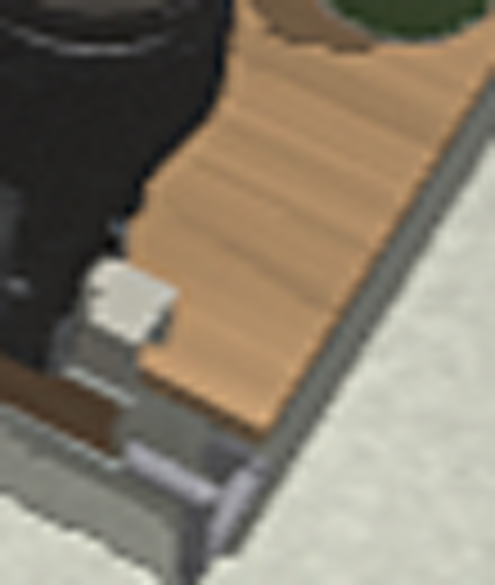

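View pics/l2b.png

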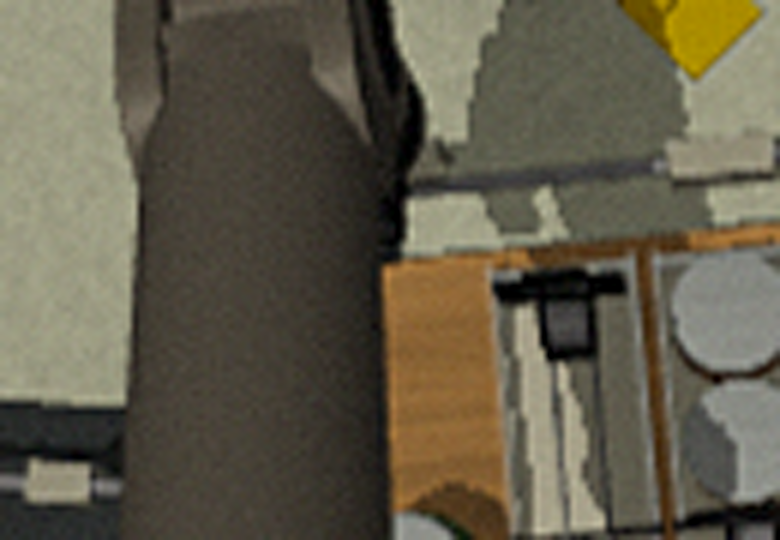

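apply_moves(
  moves="1 0 0 .06 0 0 0;1 0 0 .06 0 0 0;1 0 0 .06 0 0 0;1 0 0 .06 0 0 0;1 0 0 .04 0 0 0;1 0 0 0 0 0 0;1 0 0 0 0 0 0",
)

```text
t: 9.5
eef_pos: [0.6446, 0.1576, 0.1288]
tool_rot: [0.0, 0.999, 0.037, -0.0]
contact_force: [0.8, 0.6, -0.2]
gripper_width: 0.25
```

```bash
python3 go.py .6444 .1579 .09;python3 - <<'E'
from h import *
a=imaging.read_camera("scene")
i=a["image"][210:275,280:335,::-1];cv2.imwrite("pics/l3c.png",cv2.resize(i,None,fx=9,fy=9,interpolation=cv2.INTER_CUBIC))
E
```

```text
t 9.5 p [0.6446 0.1576 0.1288] yaw x 4.249856519242078 z [-0.0008 -0.0004 -1.    ] F [ 0.7789  0.6223 -0.1903] w 0.24984921391783108 q [-0.5951  0.586   0.3728  1.6915 -0.2571  0.9135 -0.0465]
tool delta units [-0.0014 -0.0029  0.3231] mm [ -0.2281   0.3254 -38.7694]
```

View pics/l3c.png

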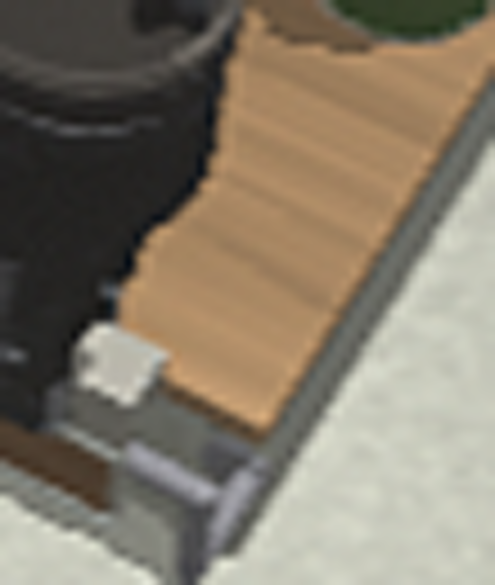

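apply_moves(
  moves="1 0 0 .05 0 0 0;1 0 0 .05 0 0 0;1 0 0 .05 0 0 0;1 0 0 .05 0 0 0;1 0 0 0 0 0 0;1 0 0 0 0 0 0",
)

```text
t: 10.05
eef_pos: [0.6444, 0.1576, 0.1046]
tool_rot: [0.0, 0.999, 0.037, -0.001]
contact_force: [-0.1, 0.2, 0.0]
gripper_width: 0.252
```

```bash
python3 go.py .6444 .1579 .087
```

```text
t 10.05 p [0.6444 0.1576 0.1046] yaw x 4.254543789338983 z [-0.0012 -0.0004 -1.    ] F [-0.0699  0.1635  0.0124] w 0.25179514460453695 q [-0.5869  0.6145  0.3614  1.7061 -0.2696  0.8716 -0.0368]
tool delta units [ 0.0005 -0.0027  0.1465] mm [  0.0158   0.3181 -17.5807]
```

apply_moves(
  moves="1 0 0 .04 0 0 0;1 0 0 .04 0 0 0;1 0 0 .04 0 0 0;1 0 0 .01 0 0 0;1 0 0 0 0 0 0;1 0 0 0 0 0 0",
)

```text
t: 10.55
eef_pos: [0.6449, 0.1577, 0.0896]
tool_rot: [0.0, 0.999, 0.037, -0.0]
contact_force: [-0.0, 0.7, -0.0]
gripper_width: 0.251
```

```bash
python3 go.py .6444 .1579 .087;python3 - <<'E'
from h import *
a=imaging.read_camera("scene")
i=a["image"][210:275,280:335,::-1];cv2.imwrite("pics/l4c.png",cv2.resize(i,None,fx=9,fy=9,interpolation=cv2.INTER_CUBIC))
E
```

```text
t 10.55 p [0.6449 0.1577 0.0896] yaw x 4.249795243212221 z [-0. -0. -1.] F [-0.012   0.7054 -0.0338] w 0.25050161273523974 q [-0.5814  0.633   0.3539  1.7134 -0.2777  0.8448 -0.0306]
tool delta units [-0.004  -0.002   0.0219] mm [-0.4922  0.2061 -2.6268]
```

View pics/l4c.png

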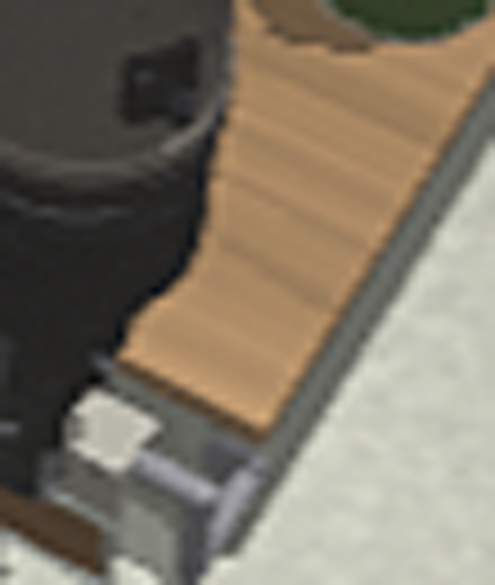

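apply_moves(
  moves="1 0 0 .01 0 0 0;1 0 0 .005 0 0 0;1 0 0 0 0 0 0;1 0 0 0 0 0 0",
)

```text
t: 10.93
eef_pos: [0.6448, 0.1577, 0.0879]
tool_rot: [-0.0, 0.999, 0.037, 0.0]
contact_force: [0.5, 0.3, -0.8]
gripper_width: 0.255
```

```bash
python3 go.py
```

```text
t 10.93 p [0.6448 0.1577 0.0879] yaw x 4.249351056342124 z [ 0.      0.0001 -1.    ] F [ 0.4741  0.2951 -0.818 ] w 0.2545657146601034 q [-0.5807  0.635   0.353   1.7144 -0.2787  0.8418 -0.0299]
```

apply_moves(
  moves="1 0 0 .008 0 0 0;1 0 0 .008 0 0 0;1 0 0 0 0 0 0;1 0 0 0 0 0 0",
)

```text
t: 11.27
eef_pos: [0.6451, 0.1577, 0.0871]
tool_rot: [-0.0, 0.999, 0.037, 0.0]
contact_force: [-3.5, -0.4, 7.3]
gripper_width: 0.256
```

```bash
python3 go.py .6508 .0722 .086
```

```text
t 11.27 p [0.6451 0.1577 0.0871] yaw x 4.24485520495158 z [ 0.0004  0.0006 -1.    ] F [-3.4961 -0.4093  7.2684] w 0.2558926461909 q [-0.5801  0.636   0.3524  1.7147 -0.2796  0.84   -0.0291]
tool delta units [-0.005   0.7143  0.0091] mm [  5.7487 -85.5225  -1.1428]
```

apply_moves(
  moves="1 0 0 -.007 0 0 0;1 0 .05 0 0 0 0;1 0 .06 0 0 0 0;1 0 .06 0 0 0 0;1 0 .06 0 0 0 0;1 0 .06 0 0 0 0;1 0 .06 0 0 0 0;1 0 .06 0 0 0 0;1 0 .06 0 0 0 0;1 0 .06 0 0 0 0;1 0 0 0 0 0 0;1 0 0 0 0 0 0",
)

```text
t: 12.27
eef_pos: [0.65, 0.0913, 0.0872]
tool_rot: [0.001, 0.999, 0.036, 0.0]
contact_force: [0.1, -3.1, 5.4]
gripper_width: 0.252
```

```bash
python3 go.py .6508 .0722 .0865; python3 look.py l5
```

```text
t 12.27 p [0.65   0.0913 0.0872] yaw x 4.118635367763222 z [ 0.0007 -0.0022 -1.    ] F [ 0.1153 -3.1387  5.4273] w 0.25189284667183615 q [-0.4865  0.6257  0.3552  1.7347 -0.2763  0.8305  0.0664]
tool delta units [-0.0045  0.1596  0.0058] mm [  0.8374 -19.1449  -0.6548]
```

View pics/l5a.png

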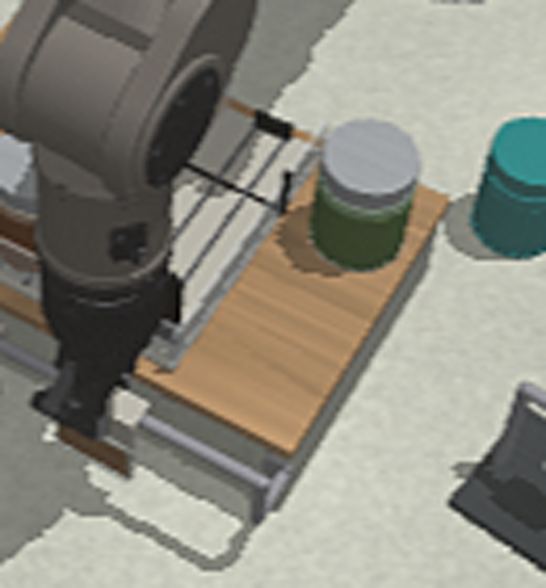

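View pics/l5b.png

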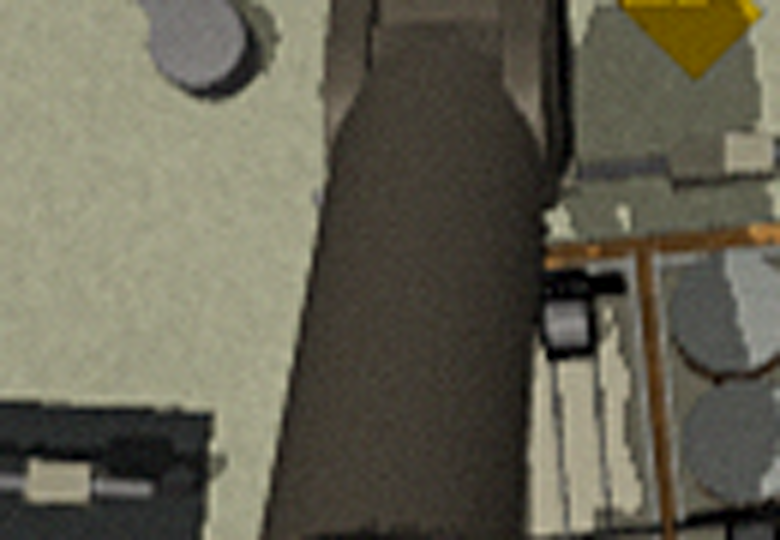

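```bash
python3 - <<'E'
from h import *
a=imaging.read_camera("scene")
i=a["image"][225:270,240:285,::-1];cv2.imwrite("pics/l6.png",cv2.resize(i,None,fx=12,fy=12,interpolation=cv2.INTER_CUBIC))
q=np.array([.6542,.0263,.0741]);c,s=np.cos(q[2]),np.sin(q[2])
for u in((130,408),(148,408),(143,418),(128,432)):
    P=atz(a,(240+u[0]/4.2-.4,150+u[1]/4.2-.4),.114);d=P[:2]-q[:2];print(c*d[0]+s*d[1],-s*d[0]+c*d[1]-.046)
E
```

```text
0.0007832741967416625 0.04063128943000352
-0.005262978142145 0.05047401358488733
0.0028082684064525245 0.051501451852520266
0.01666556229322322 0.048592863199307265
```

View pics/l6.png

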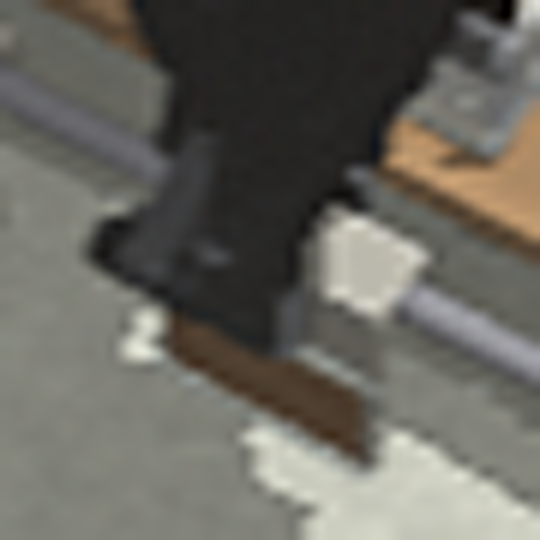

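apply_moves(
  moves="1 0 .05 0 0 0 0;1 0 .05 0 0 0 0;1 0 .04 0 0 0 0;1 0 .025 0 0 0 0;1 0 0 0 0 0 0;1 0 0 0 0 0 0",
)

```text
t: 12.92
eef_pos: [0.6513, 0.0738, 0.0871]
tool_rot: [0.0, 0.999, 0.037, 0.0]
contact_force: [0.2, 0.4, 6.7]
gripper_width: 0.26
```

```bash
python3 go.py .6508 .0722 .0865; python3 - <<'E'
from h import *
a=imaging.read_camera("scene")
i=a["image"][150:270,180:320,::-1];cv2.imwrite("pics/l7.png",cv2.resize(i,None,fx=5,fy=5,interpolation=cv2.INTER_CUBIC))
E
```

```text
t 12.92 p [0.6513 0.0738 0.0871] yaw x 4.217273893860224 z [ 0.0006 -0.0004 -1.    ] F [0.1898 0.392  6.7403] w 0.26007151809303547 q [-0.4581  0.6241  0.3536  1.737  -0.2774  0.8293  0.0965]
tool delta units [-0.0054  0.0129  0.0054] mm [-0.5381 -1.5867 -0.6484]
```

View pics/l7.png

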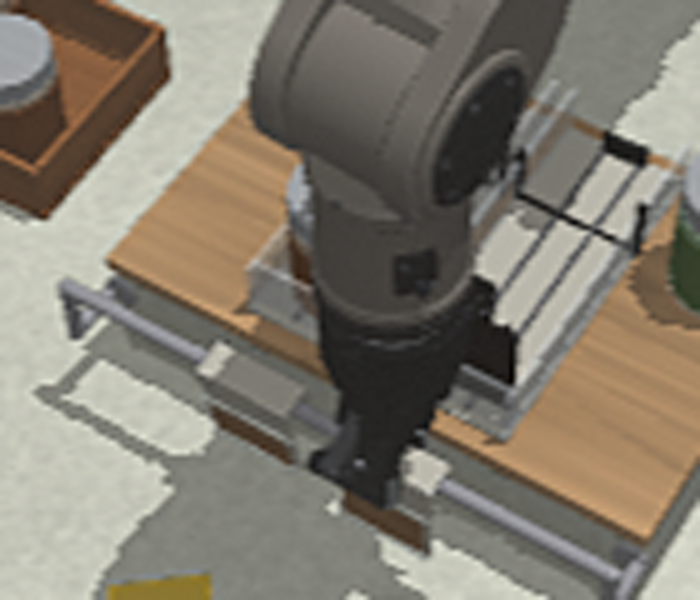

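apply_moves(
  moves="1 0 .027 -.004 0 0 0;1 0 0 0 0 0 0;0.06 0 0 0 0 0 0;0.06 0 0 0 0 0 0;0.06 0 0 0 0 0 0;0.06 0 0 0 0 0 0;0.06 0 0 0 0 0 0;0.06 0 0 0 0 0 0",
)

```text
t: 13.63
eef_pos: [0.6515, 0.071, 0.0873]
tool_rot: [0.0, 0.999, 0.037, 0.0]
contact_force: [4.9, -0.8, -1.5]
gripper_width: 0.466
```

```bash
python3 go.py .5832 .0672 .23
```

```text
t 13.63 p [0.6515 0.071  0.0873] yaw x 4.243989110495328 z [ 0.0005 -0.0003 -1.    ] F [ 4.8576 -0.7578 -1.5255] w 0.46609846729173376 q [-0.4539  0.6239  0.3537  1.7371 -0.2773  0.8295  0.1011]
tool delta units [-0.5697 -0.01   -1.1898] mm [-68.3402  -3.8159 142.7388]
```

apply_moves(
  moves="0.06 0 0 -.03 0 0 0;0.06 0 0 -.06 0 0 0;0.06 0 0 -.1 0 0 0;0.06 0 0 -.15 0 0 0;0.06 0 0 -.2 0 0 0;0.06 0 0 -.2 0 0 0;0.06 0 0 -.2 0 0 0;0.06 0 0 -.15 0 0 0;0.06 0 0 -.1 0 0 0;0.06 0 0 0 0 0 0;0.06 0 0 0 0 0 0",
)

```text
t: 14.55
eef_pos: [0.6508, 0.0714, 0.2304]
tool_rot: [-0.0, 0.999, 0.037, -0.0]
contact_force: [-0.3, -0.5, -0.6]
gripper_width: 0.474
```

```bash
python3 go.py .5832 .0672 .23; python3 look.py m1; python3 - <<'E'
from h import *
a=cv2.imread("pics/m1s.png")
cv2.imwrite("pics/m1c.png",cv2.resize(a[150:270,180:320],None,fx=5,fy=5,interpolation=cv2.INTER_CUBIC))
E
```

```text
t 14.55 p [0.6508 0.0714 0.2304] yaw x 4.260975368218662 z [-0.0001  0.0005 -1.    ] F [-0.2717 -0.4887 -0.6341] w 0.4738583826575625 q [-0.4997  0.4666  0.414   1.6299 -0.2063  1.0885  0.0454]
tool delta units [-0.5646 -0.007   0.0037] mm [-67.6252  -4.2014  -0.4446]
```

View pics/m1c.png

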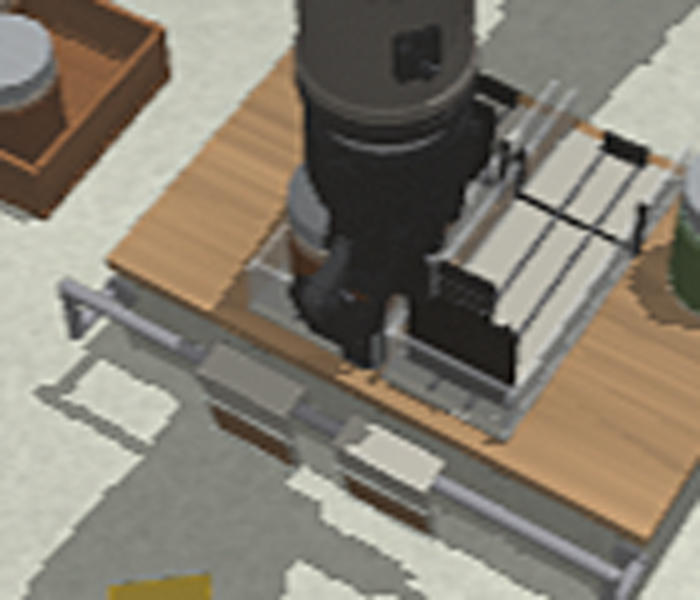

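View pics/m1b.png

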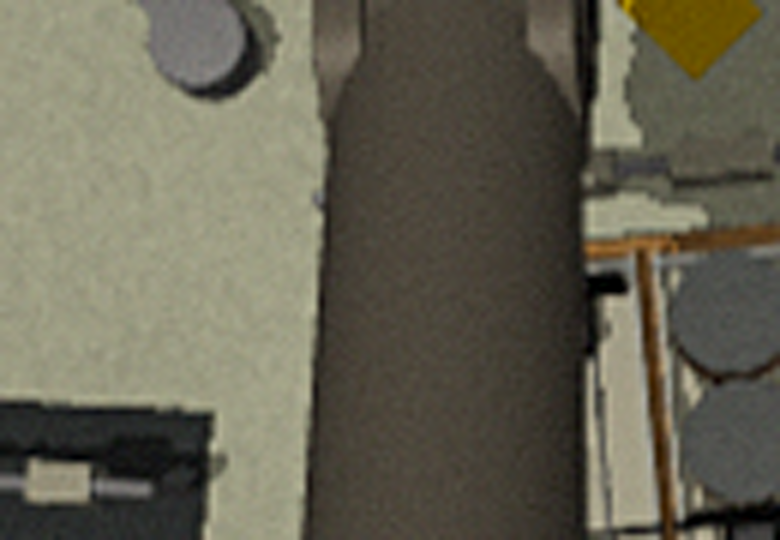

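```bash
python3 - <<'E'
from h import *
a=imaging.read_camera("scene")
i=a["image"][205:260,215:275,::-1];cv2.imwrite("pics/m2.png",cv2.resize(i,None,fx=10,fy=10,interpolation=cv2.INTER_CUBIC))
E
```

```text
(no output)
```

View pics/m2.png

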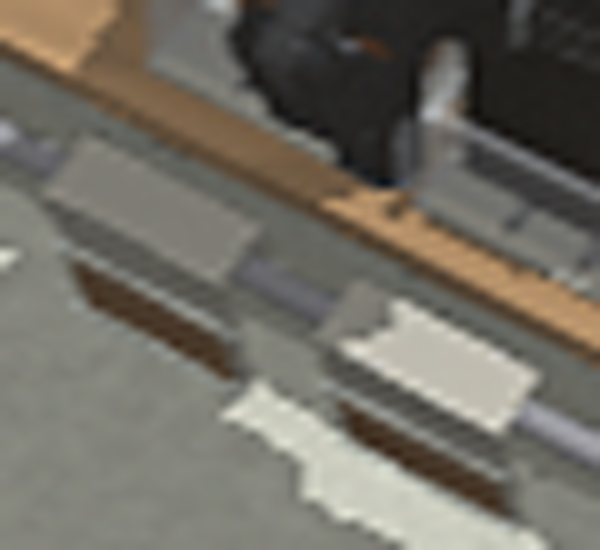

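```bash
python3 - <<'E'
from h import *
a=imaging.read_camera("scene");b=imaging.read_camera("top")
q=np.array([.6542,.0263,.0741]);c,s=np.cos(q[2]),np.sin(q[2])
def f(P): d=P[:2]-q[:2];return np.round([c*d[0]+s*d[1],-s*d[0]+c*d[1],P[2]],4)
P,e=tri(a,(271.5,203.6),b,(235.3,190.9));print(P,f(P),e)
print(f(atz(a,(271.5,203.6),.194)),f(atz(b,(235.3,190.9),.194)))
B=cv2.imread("pics/t0.png");cv2.imwrite("pics/n1.png",cv2.resize(B[175:205,215:255],None,fx=18,fy=18,interpolation=cv2.INTER_CUBIC))
A=cv2.imread("pics/s0.png");cv2.imwrite("pics/n2.png",cv2.resize(A[190:235,250:295],None,fx=13,fy=13,interpolation=cv2.INTER_CUBIC))
E
```

```text
[0.56731475 0.05770411 0.17700603] [-0.0843  0.0378  0.177 ] 4.668184039596314e-06
[-0.0732  0.044   0.194 ] [-0.0863  0.0367  0.194 ]
```

View pics/n1.png

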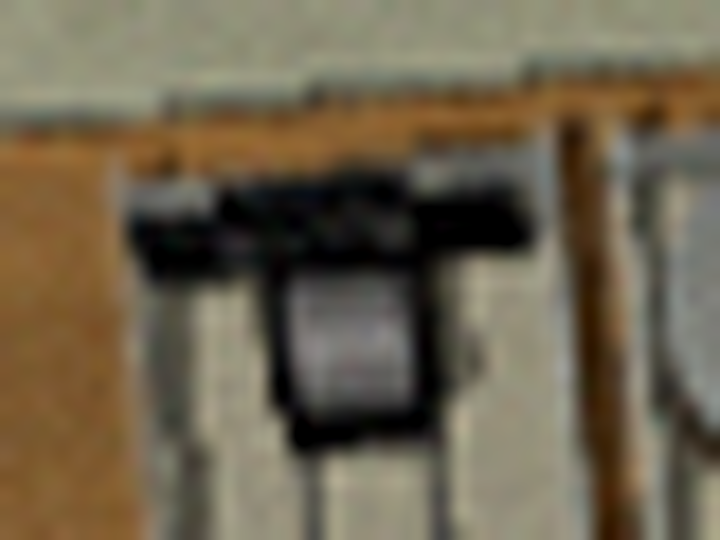

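View pics/n2.png

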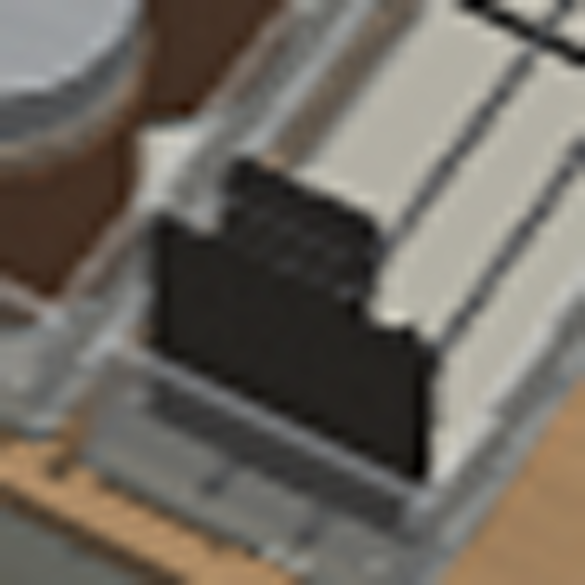

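```bash
python3 - <<'E'
from h import *
a=imaging.read_camera("scene");b=imaging.read_camera("top")
q=np.array([.6542,.0263,.0741]);c,s=np.cos(q[2]),np.sin(q[2])
def f(P): d=P[:2]-q[:2];return np.round([c*d[0]+s*d[1],-s*d[0]+c*d[1],P[2]],4)
P,e=tri(a,(273.1,204.6),b,(232.1,186.2));print(P,f(P),e)
for uv in((273.1,202.3),(273.1,204.6),(273.1,206)):print(f(atz(a,uv,.194)),atz(a,uv,.194))
for r in(180,205,225,260):print(f(atz(b,(232.1,175+r/18-.5),.194)))
E
python3 go.py
```

```text
[0.57941207 0.06821025 0.19403376] [-0.0715  0.0473  0.194 ] 0.004484076085562839
[-0.0792  0.0454  0.194 ] [0.57186855 0.06570274 0.194     ]
[-0.0726  0.0493  0.194 ] [0.57817314 0.07007897 0.194     ]
[-0.0686  0.0516  0.194 ] [0.58198558 0.07272532 0.194     ]
[-0.065   0.0449  0.194 ]
[-0.0694  0.0453  0.194 ]
[-0.0729  0.0456  0.194 ]
[-0.0791  0.0462  0.194 ]
t 14.9 p [0.6508 0.0712 0.2291] yaw x 4.248063638323536 z [-0.0016 -0.0005 -1.    ] F [0.6532 0.2838 0.2199] w 0.47164520611654087 q [-0.4993  0.4687  0.4138  1.63   -0.2062  1.0881  0.0454]
```

apply_moves(
  moves="-.6 -.05 0 0 0 0 0;-.6 -.1 0 0 0 0 0;-.6 -.1 0 0 0 0 0;-.6 -.1 0 0 0 0 0;-.6 -.1 0 0 0 0 0;-.6 -.08 0 0 0 0 0;-.6 -.05 -.008 0 0 0 0;-.6 0 0 0 0 0 0;-.6 0 0 0 0 0 0",
)

```text
t: 15.65
eef_pos: [0.5819, 0.0673, 0.2303]
tool_rot: [-0.0, 0.999, 0.037, 0.0]
contact_force: [0.2, 0.3, -0.0]
gripper_width: 0.799
```

```bash
python3 go.py .581 .067 .163; python3 look.py p1
```

```text
t 15.65 p [0.5819 0.0673 0.2303] yaw x 4.273572733810053 z [ 0.0005  0.0003 -1.    ] F [ 0.2385  0.2944 -0.0424] w 0.7994977356690717 q [-0.5517  0.3473  0.4212  1.7994 -0.1635  1.0286  0.0064]
tool delta units [-0.0076  0.0024  0.5606] mm [ -0.8617  -0.335  -67.2687]
```

View pics/p1s.png

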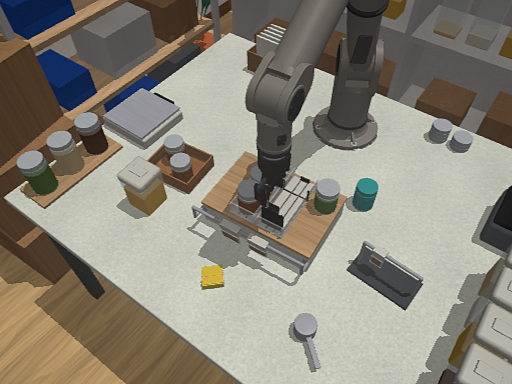

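Above the tab with the jaws clear; the label is still on the rail at about (258,243). Descending and pinching.

apply_moves(
  moves="-.6 0 0 .1 0 0 0;-.6 0 0 .12 0 0 0;-.6 0 0 .12 0 0 0;-.6 0 0 .12 0 0 0;-.6 0 0 .08 0 0 0;-.6 0 0 .02 0 0 0;-.6 0 0 0 0 0 0;-.6 0 0 0 0 0 0",
)

```text
t: 16.42
eef_pos: [0.5822, 0.067, 0.1631]
tool_rot: [0.0, 0.999, 0.037, 0.0]
contact_force: [0.0, -0.5, 0.1]
gripper_width: 0.799
```

apply_moves(
  moves="1 0 0 0 0 0 0;1 0 0 0 0 0 0;1 0 0 0 0 0 0;1 0 0 0 0 0 0;1 0 0 0 0 0 0;1 0 0 0 0 0 0;1 0 0 0 0 0 0;1 0 0 0 0 0 0;1 0 0 0 0 0 0;1 0 0 0 0 0 0",
  force=60,
)

```text
t: 17.25
eef_pos: [0.5799, 0.067, 0.1633]
tool_rot: [-0.0, 0.999, 0.037, -0.002]
contact_force: [-8.3, -0.6, 9.3]
gripper_width: 0.105
```

```bash
python3 go.py;python3 - <<'E'
from h import *
a=imaging.read_camera("scene")
i=a["image"][160:260,215:325,::-1];cv2.imwrite("pics/p2.png",cv2.resize(i,None,fx=6,fy=6,interpolation=cv2.INTER_CUBIC))
E
```

```text
t 17.25 p [0.5799 0.067  0.1633] yaw x 4.238310701970709 z [-0.0038  0.0005 -1.    ] F [-8.2566 -0.5882  9.2953] w 0.10494176600143545 q [-0.5271  0.4235  0.3966  1.8633 -0.2057  0.8984  0.0414]
```

View pics/p2.png

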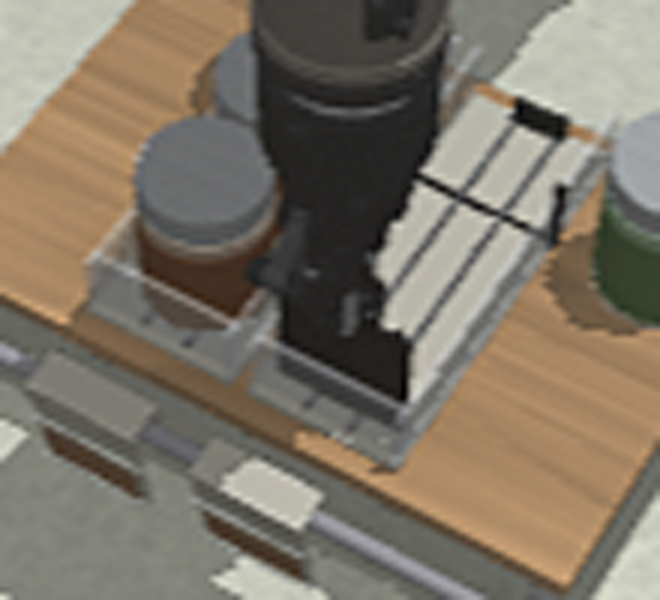

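apply_moves(
  moves="1 -.04 0 -.004 0 0 0;1 -.08 0 0 0 0 0;1 -.12 0 0 0 0 0;1 -.14 0 0 0 0 0;1 -.14 0 0 0 0 0;1 -.14 0 0 0 0 0;1 -.14 0 0 0 0 0;1 -.12 0 0 0 0 0;1 -.1 0 0 0 0 0;1 -.06 0 0 0 0 0;1 -.04 0 0 0 0 0;1 -.03 0 0 0 0 0",
)

```text
t: 18.3
eef_pos: [0.4449, 0.0572, 0.1633]
tool_rot: [-0.0, 0.999, 0.037, 0.002]
contact_force: [7.3, 2.1, -11.4]
gripper_width: 0.106
```

apply_moves(
  moves="1 -.02 0 0 0 0 0;1 0 0 0 0 0 0;1 0 0 0 0 0 0;1 0 0 0 0 0 0",
)

```text
t: 18.63
eef_pos: [0.4429, 0.0571, 0.1633]
tool_rot: [-0.0, 0.999, 0.037, 0.002]
contact_force: [6.8, 0.4, -10.0]
gripper_width: 0.104
```

```bash
python3 go.py .4403 .0566 .163; python3 look.py r1;python3 - <<'E'
from h import *
a=cv2.imread("pics/r1s.png");cv2.imwrite("pics/r1c.png",cv2.resize(a[130:260,215:335],None,fx=5,fy=5,interpolation=cv2.INTER_CUBIC))
b=cv2.imread("pics/r1t.png");cv2.imwrite("pics/r1d.png",cv2.resize(b[150:260,185:315],None,fx=5.4,fy=5.4,interpolation=cv2.INTER_CUBIC))
E
```

```text
t 18.63 p [0.4429 0.0571 0.1633] yaw x 4.258439346445153 z [ 0.0033  0.0006 -1.    ] F [  6.7915   0.4177 -10.0103] w 0.10438319395902101 q [-0.6328  0.1919  0.4119  2.1735 -0.1073  0.7914 -0.0781]
tool delta units [-0.0218  0.0023  0.0026] mm [-2.5932 -0.4647 -0.3245]
```

View pics/r1c.png

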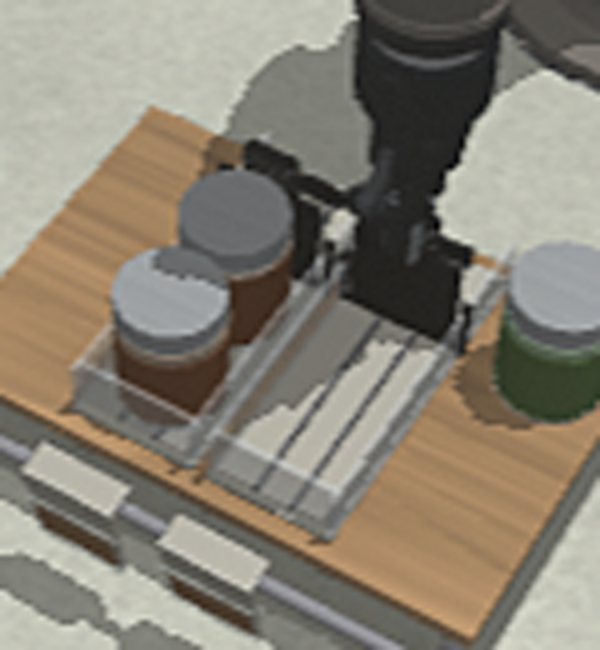

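View pics/r1d.png

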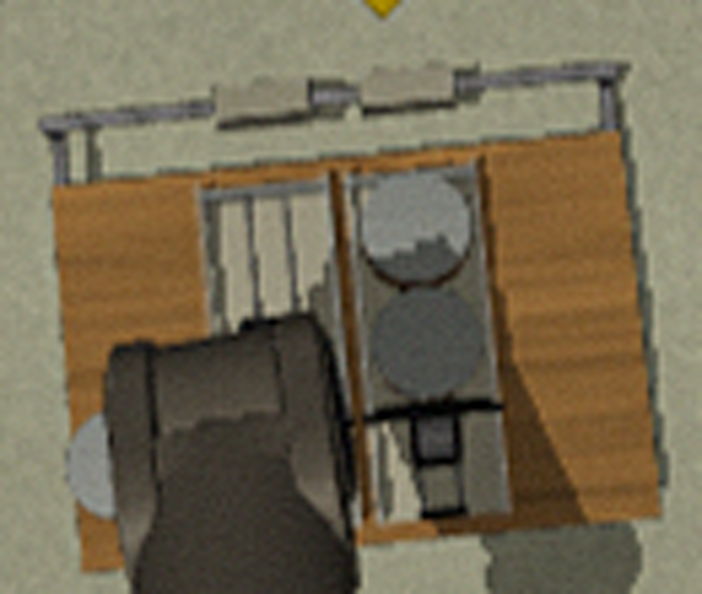

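apply_moves(
  moves="1 -.021 0 0 0 0 0;1 0 0 0 0 0 0;1 0 0 0 0 0 0;1 0 0 0 0 0 0;1 0 0 0 0 0 0;1 0 0 0 0 0 0",
)

```text
t: 19.23
eef_pos: [0.4405, 0.0569, 0.1633]
tool_rot: [-0.0, 0.999, 0.037, 0.002]
contact_force: [6.0, 1.6, -10.3]
gripper_width: 0.107
```

```bash
python3 go.py .4403 .0566 .163; python3 look.py r2;python3 - <<'E'
from h import *
a=imaging.read_camera("scene");save(a,"r3s");i=a["image"][:,:,::-1].copy()
x,y,f=265,160,12
im=cv2.resize(i[y:y+50,x:x+60],None,fx=f,fy=f,interpolation=cv2.INTER_CUBIC)
z=cv2.resize(cv2.imread("pics/s0.png")[y:y+50,x:x+60],None,fx=f,fy=f,interpolation=cv2.INTER_CUBIC)
cv2.imwrite("pics/r3.png",im);cv2.imwrite("pics/r3o.png",cv2.addWeighted(im,.6,z,.4,0))
E
```

```text
t 19.23 p [0.4405 0.0569 0.1633] yaw x 4.256779942644003 z [ 0.0034  0.0006 -1.    ] F [  6.0293   1.6256 -10.266 ] w 0.10696969742731587 q [-0.6347  0.1875  0.4118  2.1786 -0.1049  0.7901 -0.0813]
tool delta units [-0.0017  0.0023  0.0027] mm [-0.1821 -0.2918 -0.3238]
```

View pics/r3.png

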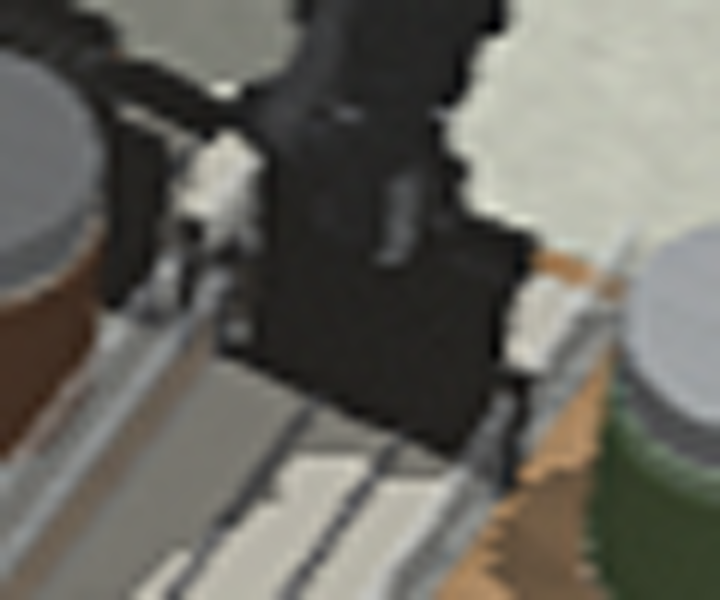

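View pics/r3o.png

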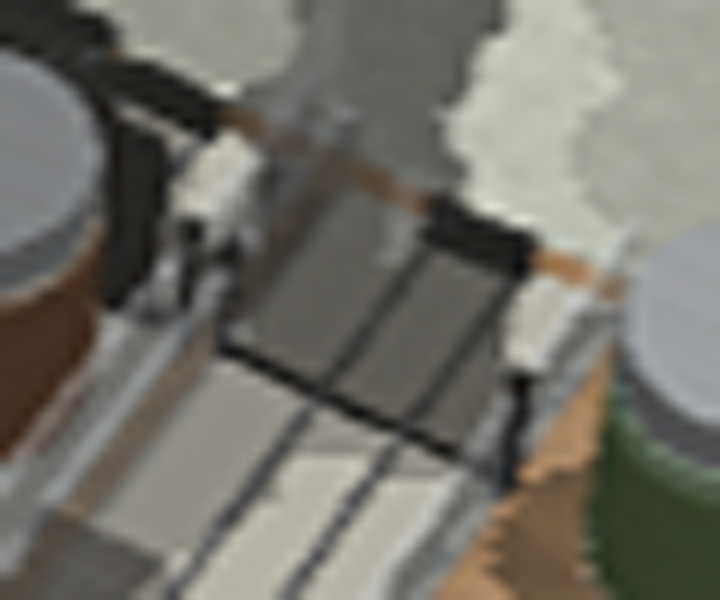

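```bash
python3 -c "
from station import bot
print(bot.hand_in()); o=bot.get_obs(); print(o['t'],o['eef_pos'],o['contact_force'],o['gripper_width'])"
```

```text
the job is handed in; nothing more can be done
None
the job is handed in; nothing more can be done
```

The empty jar lane is ready for restocking, and I handed the job in at about 19 s of the 54 s allowed. No verdict was reported, so what follows are my own checks.

**What I did:** I took the wide label holder off the spares stand and hooked it over the bare end of the rail. Then I slid it along to the empty lane and let go. After that I pinched the pusher's thumb tab and drew it back. The arm is still holding it there against its spring.

**Last checks before handing in:**
- **Label:** It hangs on the rail with its card facing outward. By eye in the top view it looks centred on the lane. In the scene view it measures about 94 mm from the full lane's label, against 92 mm between lane centres, so it should be within a few mm.
- **Pusher:** I measured about 140 mm of travel. In the scene view the foot of the paddle lies on the fill line, within about 2 mm.
- **Grip:** The jaws are closed on the tab, with about 6 N pulling forward against the gripper.
- **Other things:** The jars, other labels, canister and scoop looked unmoved in the pictures; I did not measure them.

**What disagreed or could be off:**
- The two cameras differed by 1–2 mm on where the rail is. I used a value between them, and the hook went over the bar without touching its sides.
- About 10 N of vertical force stayed on the gripper while it held the tab.
- A brief sideways force of about 5 N showed as the fingers opened to release the label. It was gone once the arm lifted clear.

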